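# Swap the vial at the back of the reagent caddy

### The arm

A 6-joint arm with a two-finger parallel gripper is mounted at the origin on a cart in front of the work surface, level with it; the furniture and walls round the work are solid. World frame = base frame: x ahead of the robot, y to its left, z up, the work surface at z = 0. Lengths are in m, angles in degrees, forces in N, time in s.
With the tool pointing down it reaches from about 0.25 to 0.725 m from the base axis. Payload 9.7 kg.
Tool frame: the origin (TCP) lies at the very end of the fingers, on their centre line; the grasp point (between the pads) lies 19 mm behind it (bot.grip_point_offset is the distance from the TCP to the grasp point, in m); y points along the fingers, x is the direction in which the jaws open and shut, and the axes are right-handed (so a half turn about y gives the same grasp; the last joint's range is limited). The gripper opens to 85 mm and grips with 20 to 120 N. Pads are 22 mm wide; open, the fingers measure 114 mm over their backs; the gripper's body (76 mm by 85 mm) begins 54 mm behind the grasp point. The pads swing forward as they close: fully open they stand 13 mm farther back than shut.
Start: joints at [-64.744, 4.979, 10.078, 95.1, 0, 90], TCP at [0.235, -0.497, 0.231] pointing down, gripper open.
Joint ranges: [-179.16, 179.16], [-48.56, 103.87], [-65.8, 70.77], [-126.05, 130.52], [-82.76, 87.17], [-180, 180]. Speed limits (degrees/s): [127.2, 127.2, 147.25, 180, 180, 180].

### API

Orientations are given as [roll, pitch, yaw] about the fixed x, y, z axes, in that order (R = Rz(yaw) Ry(pitch) Rx(roll)).
In Python, from workcell import bot gives the robot as it stands.
- The arm moves only by the shell command python3 -m inch 'ROWS' [FORCE]. ROWS is JSON, a list of rows, each a list of 3 entries, a list of its own where there are three numbers: the shift along the tool's x, y, z in mm, then the turn, a rotation vector about the tool's x, y, z in rad, then the finger opening in mm, from 0 to 85.4. In form: [[[x, y, z], [ax, ay, az], grip], ...]. A call has 1 to 20 rows; each row is the pose to reach, as a shift and turn from the pose measured when the call began, along the tool's axes at that moment; what a row does not reach only later rows make up. A row lasts 1/10 s, in which the tool goes at most 50 mm and 8.59 degrees, less where a joint would pass 70% of its speed; a pose out of reach is approached as far as the arm can. A call with a gripper value outside its range is refused whole. The fingers move at their own pace and stop on an object; FORCE is the grip in N (left out, the last holds). Time passes only in rows, so rows that repeat a pose let the fingers close. It gives the time, the measured TCP pose, the force and the opening at its end, in the units of the state.
- bot.get_obs(): the state, without advancing time (a new reading comes with each control period).
- bot.camera(name): name is "scene" or "top" or "wrist"; returns a dict with "frame" (384x512x3 uint8, red, green, blue), "mtx" (3x3 intrinsics, pixels), "origin" and "orientation" of the camera in the world. Camera axes: x right, y down, z forward; pixel columns grow to the right and rows downward; lengths in m; the calibration is good to about 2 mm. The wrist camera is an equidistant fisheye: a pixel r from the principal point sees the ray r / f radians off the axis. A picture is of the moment at which its call begins. There is no depth.
- bot.job_done(): hands the job in, once; it reports no verdict.
Trained networks look in a picture, given as the dict that the camera call returned (one of the last four; its "shot" number tells which), for a name from the list of things; names that differ only in an ending like _2 or _b are one class to them, and where a whole thing is asked for, a point or a joint stands for the part that bears it (a point fixed in the world has none). Each returns a list of dicts, best first, with "confidence" (0 to 1); they miss things now and then, are a little off and sometimes report something else, mostly with a low value. They report only what shows in the picture. A call takes as long as a camera call. They do not tell look-alikes from the thing itself.
- bot.search_frame(picture, name): "box" ([left, top, right, bottom] in pixels, round what is visible of it).
- bot.cut_out(picture, name): "region" (384x512 bool, what is visible of it) and "box" ([left, top, right, bottom] in pixels, round what is visible of it).
The state is a dict: "time": time; "q": joint angles; "qd": joint speeds; "joint_efforts": joint torques, N m; "ee_pos": TCP position; "tcp_rot": TCP orientation; "wrist_force": force on the tool from outside, world axes, zero at the start; "torque": the same for the moment, N m; "opening": finger opening in m.
Only numpy, scipy, OpenCV 4.12 (cv2) and the standard library are available. Lean on these libraries where they do the work, as an engineer would, in place of code of your own. Each camera call takes 0.05 s, during which the arm holds its last target. There are 200 camera calls.

### The job

The small vial at the back of the reagent caddy is blocked by the two bottles in front of it. First move both bottles onto the steel tray, then take the vial out and stand it in the middle of the round white stand, then stand the spare conical tube, cap down as it is, in the vial's old place between the caddy's two upright cheeks, and last put the two bottles back, each exactly where it stood before. Keep everything upright and leave the glass beaker alone.

Things in the scene. Friction and masses are not known exactly. Their poses are not given: they have to be found in the camera images.
- caddy: Fixed flat grey plastic caddy, 138 (x) by 142 mm (y), floor 6 mm above the worktop, edge lip 3 mm wide and 3 mm above the floor. Origin: centre of its underside. x points to its back, y to its left. Two aluminium cheeks stand at its back (see pocket). The two bottles start side by side before them, at about x -27, y +31 and -31 mm, either one on either side.
- pocket (a point): Where the vial starts (within 4 mm): point on the caddy's floor, x 13, y 0 in its frame, same axes. It lies between two upright cheeks, 4 mm thick, tops 58 mm above the floor, inner faces 33 mm to either side, running from 2 mm before to 42 mm behind it; open front, back and top. The tube goes here; 1 cm off does no harm.
- tray: Fixed shallow steel tray, 160 mm (its x) by 120 mm (its y), rim 12 mm high, 3 mm walls; its floor is 3 mm thick. Origin: centre of its underside, on the worktop. The bottles are parked in it, side by side along its x, wholly on its floor.
- stand: Fixed round white stand with a dark rubber top, 86 mm across, 16 mm high. Origin: centre of its underside, on the worktop.
- stand_top (a point): Centre of the stand's rubber top (72 mm across), 16 mm above the worktop.
- amber_bottle: Loose upright brown bottle with a black cap, the larger of the two: body 56 mm across, 105 mm high. The cap is 35 mm across, from 81 to 105 mm above the underside. Origin: centre of its underside; z up. About 0.22 kg.
- dark_bottle: Loose upright dark bottle with a white cap, the smaller of the two: body 48 mm across, 90 mm high. The cap is 33 mm across, from 73 to 90 mm above the underside. Origin: centre of its underside; z up. About 0.11 kg.
- vial: Loose upright small squat vial with a green cap: 32 mm across the body (up to 34 mm), cap 29 mm across from there to the top at 58 mm. Origin: centre of its underside; z up. About 0.03 kg.
- tube: Loose conical tube standing on its cap, pointed end up, 115 mm high. The cap at the foot is 33 mm across and 14 mm high; the straight body above it is 28 mm across up to about 80 mm. Origin: centre of the underside of the cap; z up. About 0.06 kg. It starts on the open worktop.
- glass_beaker: Loose glass beaker, 69 mm across, 91 mm high, a bystander at the right behind the work. Origin: centre of its underside. It is to be left alone.
There are look-alikes about, which are no part of the job. Leave any orange look-alike of the tube alone.

How it is judged:
By the outcome, as a careful person would: the job done as asked, in the order asked, and still so for the second after the job is handed in, with the robot touching nothing.
It also fails if it takes over 128 s, if anything falls off the work surface, if the arm or the gripper's body presses on something with over 40 N, if the wrist force passes 120 N, or if a joint passes its speed limit or range.

## Working session

There is one attempt and no reset: what is moved stays moved. The work goes in short steps, Python scripts to look and compute and a shell command to move; the robot and the scene stay as the last step left them, time stands still between calls to the robot, and variables do not carry over. Pictures are saved under pics/ and viewed, about 12 in all and at most 16, crops included, and the job is handed in when it is done.

```bash
ls; mkdir -p pics
cat > h.py <<'E'
import numpy as np, cv2
from scipy.spatial.transform import Rotation as R
from workcell import bot
def Rc(c):
    o=np.array(c["orientation"],float)
    return o if o.shape==(3,3) else R.from_euler('xyz',o,degrees=True).as_matrix()
def ray(c,u,v):
    K=np.array(c["mtx"]);x=(u-K[0,2])/K[0,0];y=(v-K[1,2])/K[1,1]
    if c.get("name")=="wrist":
        r=np.hypot(x,y); d=np.array([np.sin(r)*x/r,np.sin(r)*y/r,np.cos(r)]) if r>1e-9 else np.array([0,0,1.])
    else: d=np.array([x,y,1.])
    return Rc(c)@d
def hit(c,u,v,z):
    o=np.array(c["origin"]);d=ray(c,u,v);return o+d*(z-o[2])/d[2]
def proj(c,p):
    K=np.array(c["mtx"]);q=Rc(c).T@(np.array(p)-np.array(c["origin"]))
    if c.get("name")=="wrist":
        t=np.arctan2(np.hypot(q[0],q[1]),q[2]);n=np.hypot(q[0],q[1])+1e-12;x,y=q[:2]/n*t
    else: x,y=q[:2]/q[2]
    return np.array([K[0,0]*x+K[0,2],K[1,1]*y+K[1,2]])
def cam(n):
    c=bot.camera(n);c["name"]=n;return c
def save(c,f,s=1.5,crop=None):
    i=c["frame"][:,:,::-1]
    if crop: i=i[crop[1]:crop[3],crop[0]:crop[2]]
    cv2.imwrite("pics/"+f,cv2.resize(i,None,fx=s,fy=s,interpolation=cv2.INTER_CUBIC))
E
python3 - <<'E'
from h import *
o=bot.get_obs();print({k:np.round(v,4).tolist() for k,v in o.items()})
for n in("top","scene"):
    c=cam(n);print(n,c["origin"],c["orientation"],c["mtx"]);save(c,n+"0.png")
    for t in["caddy","tray","stand","amber_bottle","dark_bottle","vial","tube","glass_beaker"]:
        print(t,[(np.round(d["box"]).tolist(),round(d["confidence"],2)) for d in bot.search_frame(c,t)][:4])
E
```

```text
pics
{'time': 0.0, 'q': [-64.7456, 5.0106, 10.0341, 95.1007, 0.0003, 90.0005], 'qd': [0.0737, -0.0218, -0.0272, 0.0416, 0.0225, -0.0329], 'joint_efforts': [0.0011, -52.0389, 46.48, 0.0164, -0.0001, 0.0], 'ee_pos': [0.2346, -0.4972, 0.2306], 'tcp_rot': [-89.9997, 0.0773, -64.746], 'wrist_force': [-0.333, -0.1518, -0.0668], 'torque': [0.0082, -0.0248, 0.0154], 'opening': 0.0855}
top [0.40579306 0.00704392 1.23989656] [-172.81902794    0.53173885  -91.01875096] [[458.7519766    0.         261.1599727 ]
 [  0.         458.7519766  187.03369168]
 [  0.           0.           1.        ]]
caddy [([236.0, 164.0, 293.0, 223.0], 0.78)]
tray [([154.0, 146.0, 200.0, 207.0], 0.8)]
stand [([162.0, 223.0, 199.0, 253.0], 0.89), ([344.0, 222.0, 366.0, 235.0], 0.45)]
amber_bottle [([268.0, 185.0, 296.0, 215.0], 0.67), ([164.0, 221.0, 198.0, 253.0], 0.23)]
dark_bottle [([247.0, 197.0, 267.0, 214.0], 0.85)]
vial []
tube [([324.0, 245.0, 340.0, 256.0], 0.59), ([344.0, 219.0, 367.0, 233.0], 0.52)]
glass_beaker [([334.0, 126.0, 362.0, 155.0], 0.91)]
scene [0.01809381 0.51570422 0.85423613] [-138.55449237    0.73711219 -136.2660392 ] [[420.82712339   0.         248.96524917]
 [  0.         420.82712339 192.8965346 ]
 [  0.           0.           1.        ]]
caddy [([208.0, 168.0, 276.0, 224.0], 0.79)]
tray [([121.0, 209.0, 198.0, 276.0], 0.84), ([209.0, 165.0, 280.0, 229.0], 0.25)]
stand [([191.0, 261.0, 228.0, 296.0], 0.73)]
amber_bottle [([247.0, 159.0, 269.0, 200.0], 0.63), ([208.0, 166.0, 280.0, 228.0], 0.36)]
dark_bottle [([236.0, 184.0, 255.0, 213.0], 0.79)]
vial [([233.0, 175.0, 240.0, 196.0], 0.61), ([207.0, 166.0, 278.0, 227.0], 0.47)]
tube [([319.0, 141.0, 334.0, 180.0], 0.74), ([322.0, 161.0, 334.0, 197.0], 0.73), ([191.0, 259.0, 228.0, 297.0], 0.47)]
glass_beaker [([249.0, 109.0, 274.0, 147.0], 0.64)]
```

View both.

View pics/top0.png

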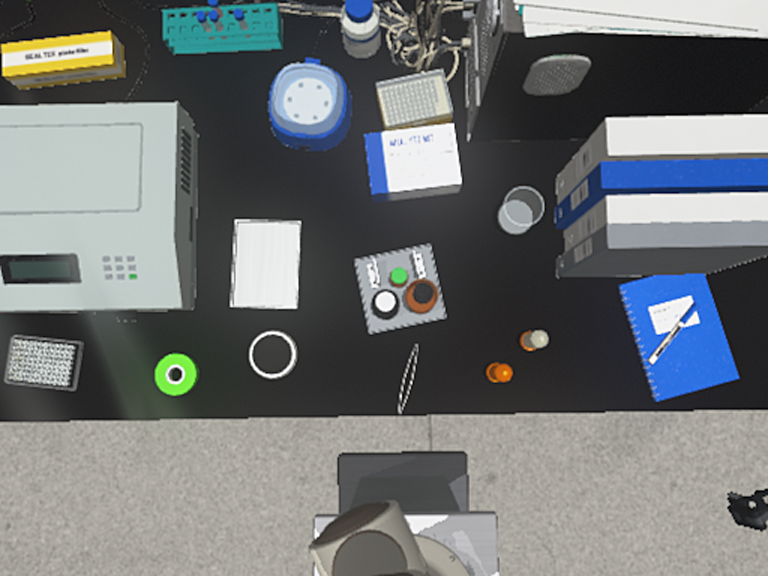

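View pics/scene0.png

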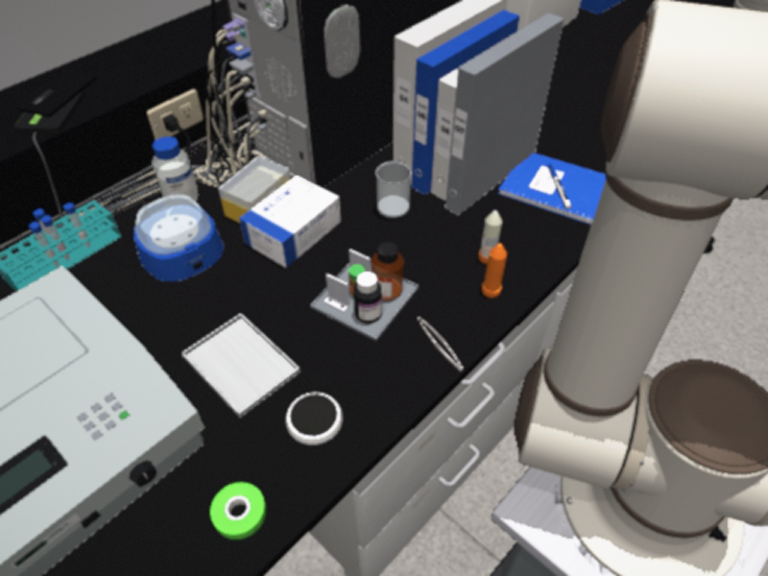

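Run:
```python
from h import *
c=cam("top")
for n,u,v,z in[("amber",281,195,.111),("dark",256.5,201.5,.096),("vial",265.5,183.5,.064),("stand",181.5,236,.016),("tray",177,176,.012),("tubetip",360,225,.115),("tubebase",351,227,.007),("orange",336,248,.1),("beaker",345,145,0)]:
    print(n,hit(c,u,v,z).round(4))
for t in("caddy","tray","stand","glass_beaker"):
    r=bot.cut_out(c,t)
    if r:
        cn=max(cv2.findContours(r[0]["region"].astype(np.uint8),0,1)[0],key=cv2.contourArea)
        p=np.array([hit(c,u,v,{"caddy":.009,"tray":.012,"stand":.014,"glass_beaker":.05}[t])[:2]*1000 for u,v in cn[:,0]],np.float32)
        print(t,cv2.minAreaRect(p),cv2.minEnclosingCircle(p))
c=cam("wrist");print(c["origin"],c["orientation"],c["mtx"]);save(c,"w0.png")
```

```text
amber [ 0.5274 -0.0337  0.111 ]
dark [0.5138 0.0274 0.096 ]
vial [0.5631 0.0039 0.064 ]
stand [0.433  0.2297 0.016 ]
tray [0.5951 0.2433 0.012 ]
tubetip [ 0.4497 -0.2246  0.115 ]
tubebase [ 0.449  -0.2226  0.007 ]
orange [ 0.395  -0.1663  0.1   ]
beaker [ 0.6744 -0.2169  0.    ]
caddy ((545.7431030273438, 0.9156951904296875), (137.9933624267578, 139.8501739501953), 10.53695297241211) ((547.795166015625, -0.2046680450439453), 91.81217956542969)
tray ((595.2942504882812, 242.36343383789062), (121.31840515136719, 160.4276580810547), 87.67261505126953) ((595.5343627929688, 242.7448272705078), 96.58723449707031)
stand ((433.181884765625, 228.6725311279297), (84.73626708984375, 80.05045318603516), 0.45378586649894714) ((433.3631286621094, 230.90646362304688), 43.41547393798828)
glass_beaker ((673.5994873046875, -213.85171508789062), (69.39290618896484, 88.45686340332031), 61.65153503417969) ((673.5729370117188, -214.15115356445312), 44.66456985473633)
[ 0.31068705 -0.46106959  0.37412768] [ 1.60996845e+02 -3.67568627e-02 -6.47623248e+01] [[297.31863964   0.         256.45660463]
 [  0.         297.31863964 194.14672528]
 [  0.           0.           1.        ]]
```

View pics/w0.png

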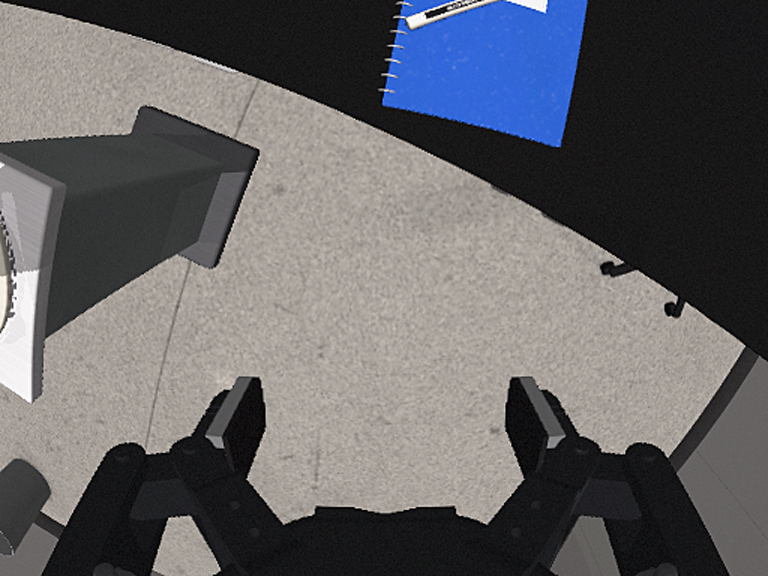

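Top view: the tube is the whitish tube with the orange cap, at about px (355,226). The all-orange one at (335,248) is the look-alike. The caddy is turned about +10.5°, with amber on its right and dark on its left. I'll now move over the caddy for a close look.

```bash
python3 -m inch '[[[-323,11,479],[0,-1.313,0],85],[[-323,11,479],[0,-1.313,0],85],[[-323,11,479],[0,-1.313,0],85],[[-323,11,479],[0,-1.313,0],85],[[-323,11,479],[0,-1.313,0],85],[[-323,11,479],[0,-1.313,0],85],[[-323,11,479],[0,-1.313,0],85],[[-323,11,479],[0,-1.313,0],85],[[-323,11,479],[0,-1.313,0],85],[[-323,11,479],[0,-1.313,0],85],[[-323,11,479],[0,-1.313,0],85],[[-323,11,479],[0,-1.313,0],85],[[-323,11,479],[0,-1.313,0],85],[[-323,11,479],[0,-1.313,0],85],[[-323,11,479],[0,-1.313,0],85],[[-323,11,479],[0,-1.313,0],85]]' 60
python3 - <<'E'
from h import *
c=cam("wrist");save(c,"w1.png")
E
```

```text
time: 2.8
ee_pos: [0.5297, -0.0019, 0.2206]
tcp_rot: [-90.0, -0.0, 10.4]
wrist_force: [0.6, -0.1, 0.5]
opening: 0.085
```

View pics/w1.png

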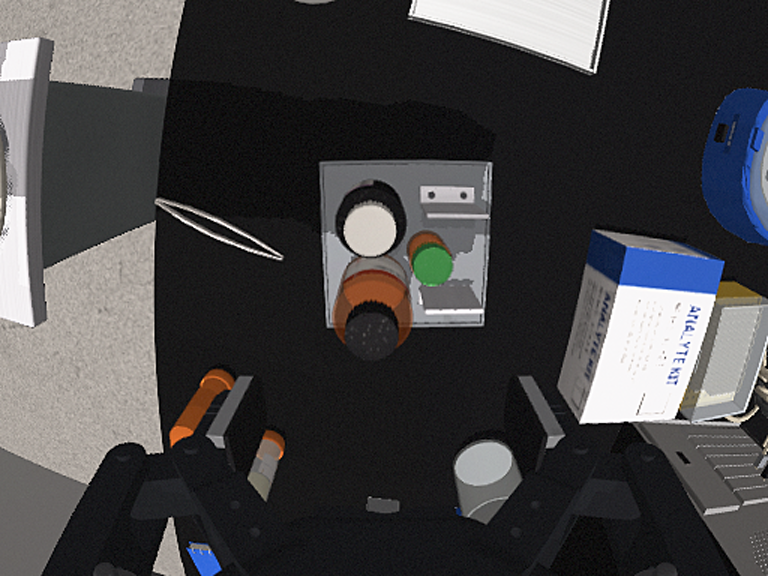

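Close view (1.5× px): white cap centre (370,229), black cap (372,332), green cap (432,266). Caddy corners (320,162), (492,160), (484,326), (326,327).

Run:
```python
from h import *
c=cam("wrist")
C=np.array([hit(c,u/1.5,v/1.5,.009)[:2] for u,v in[(320,162),(492,160),(484,326),(326,327)]])
m=C.mean(0);fx=C[1]+C[2]-C[0]-C[3];a=np.arctan2(fx[1],fx[0]);print("caddy",m.round(4),np.degrees(a), [np.linalg.norm(C[i]-C[i-1]).round(4) for i in range(4)])
Rm=np.array([[np.cos(a),-np.sin(a)],[np.sin(a),np.cos(a)]])
f=c["frame"].astype(int);hsv=cv2.cvtColor(c["frame"],cv2.COLOR_RGB2HSV)
def cen(mask,box):
    M=np.zeros(mask.shape,np.uint8);x0,y0,x1,y1=box;M[y0:y1,x0:x1]=mask[y0:y1,x0:x1]
    n,l,s,ce=cv2.connectedComponentsWithStats(M);i=1+s[1:,4].argmax();return (s[i,0]+s[i,2]/2-.5,s[i,1]+s[i,3]/2-.5),s[i]
for n,mask,box,z in[("dark",(f.min(2)>150),(220,130,275,175),.096),("vial",(hsv[...,0]>45)&(hsv[...,0]<75)&(hsv[...,1]>120),(270,155,310,200),.064),("amber",None,None,.111)]:
    uv,s=cen(mask,box) if box else ((372/1.5,332/1.5),None)
    p=hit(c,*uv,z)[:2];print(n,np.round(uv,1),s,p.round(4),"caddy frame",(Rm.T@(p-m)*1000).round(1))
    print("  nominal px top",)
for n,p in[("dark",(-27,31)),("amber",(-27,-31)),("pocket",(13,0))]:print(n,(m+Rm@np.array(p)/1000).round(4))
for t in("amber_bottle","dark_bottle","vial","glass_beaker","tube"):
    print(t,[(np.round(d["box"]).tolist(),round(d["confidence"],2)) for d in bot.search_frame(c,t)][:3])
print("beaker rim",hit(c,485/1.5,462/1.5,.091),"tubecap",hit(c,274/1.5,442/1.5,.007))
```

```text
caddy [0.5475 0.0018] 11.090105147778974 [np.float64(0.141), np.float64(0.1368), np.float64(0.1433), np.float64(0.1387)]
dark [246.  153.5] [229 137  35  34 933] [0.5149 0.0274] caddy frame [-27.   31.4]
  nominal px top
vial [287. 176.] [274 162  27  29 550] [0.5613 0.0051] caddy frame [14.2  0.6]
  nominal px top
amber [248.  221.3] None [ 0.5275 -0.0322] caddy frame [-26.1 -29.5]
  nominal px top
dark [0.515 0.027]
amber [ 0.5269 -0.0338]
pocket [0.5602 0.0043]
amber_bottle [([224.0, 172.0, 277.0, 239.0], 0.57)]
dark_bottle [([225.0, 121.0, 274.0, 172.0], 0.7)]
vial [([269.0, 154.0, 303.0, 191.0], 0.93)]
glass_beaker [([305.0, 294.0, 350.0, 349.0], 0.92)]
tube [([164.0, 288.0, 190.0, 331.0], 0.69), ([114.0, 246.0, 158.0, 299.0], 0.65)]
beaker rim [ 0.63766256 -0.14018475  0.091     ] tubecap [ 0.45481293 -0.22126097  0.007     ]
```

```bash
python3 -m inch '[[[-9,0,31],[0,-0.008,0],85],[[-9,40,31],[0,-0.008,0],85],[[-9,80,31],[0,-0.008,0],85],[[-9,110,31],[0,-0.008,0],85],[[-9,130,31],[0,-0.008,0],85],[[-9,140,31],[0,-0.008,0],85],[[-9,144,31],[0,-0.008,0],85],[[-9,144,31],[0,-0.008,0],50],[[-9,144,31],[0,-0.008,0],42],[[-9,144,31],[0,-0.008,0],38],[[-9,144,31],[0,-0.008,0],25],[[-9,144,31],[0,-0.008,0],25],[[-9,144,31],[0,-0.008,0],25],[[-9,144,31],[0,-0.008,0],25],[[-9,144,31],[0,-0.008,0],25]]' 40
python3 - <<'E'
from h import *
c=cam("wrist");save(c,"w2.png")
o=bot.get_obs();print(o["ee_pos"],o["tcp_rot"],o["opening"])
E
```

```text
time: 4.65
ee_pos: [0.516, 0.0276, 0.0775]
tcp_rot: [-90.0, -0.1, 10.9]
wrist_force: [-1.9, -0.3, 6.0]
opening: 0.0319
[0.51595668 0.02763841 0.07745209] [-90.01698384  -0.09172367  10.91267152] 0.031859487278399705
```

View pics/w2.png

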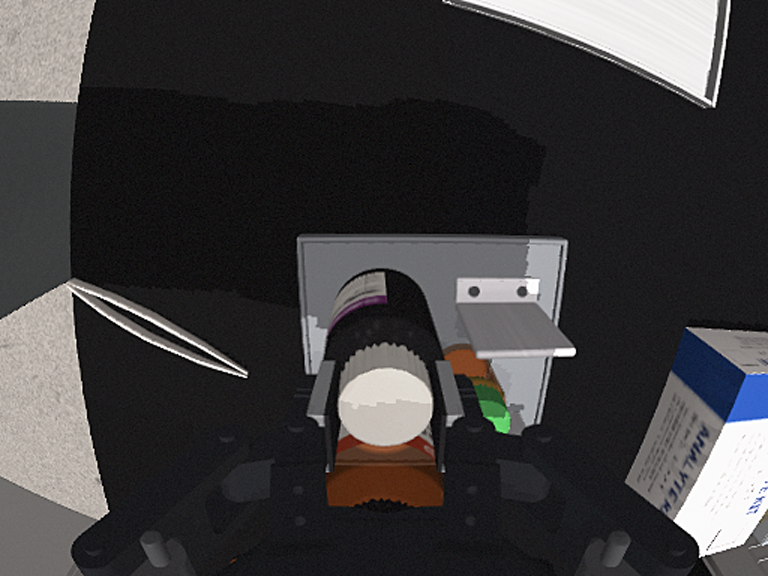

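Cap held (opening 31.9 mm), white cap centred between the pads. Now carrying the dark bottle to the tray.

```bash
python3 -m inch '[[[0,-10,0],[0,0,0],25],[[0,-35,0],[0,0,0],25],[[0,-65,0],[0,0,0],25],[[0,-90,0],[0,0,0],25],[[4,-95,10],[0,0,0],25],[[12,-95,30],[0,0,0],25],[[22,-95,56],[0,0,0],25],[[33,-95,83],[0,0,0],25],[[44,-95,110],[0,0,0],25],[[55,-95,138],[0,0,0],25],[[66,-95,165],[0,0,0],25],[[75,-95,187],[0,0,0],25],[[80,-95,200],[0,0,0],25],[[81,-90,203],[0,0,0],25],[[81,-70,203],[0,0,0],25],[[81,-45,203],[0,0,0],25],[[81,-25,203],[0,0,0],25],[[81,-10,203],[0,0,0],25],[[81,-5,203],[0,0,0],25],[[81,-5,203],[0,0,0],25]]'
python3 - <<'E'
from h import *
c=cam("top");save(c,"t1.png",3,(140,130,310,270))
o=bot.get_obs();print(o["ee_pos"],o["tcp_rot"],o["opening"],o["wrist_force"])
E
```

```text
time: 6.7
ee_pos: [0.5568, 0.2418, 0.0821]
tcp_rot: [-90.0, -0.0, 10.9]
wrist_force: [0.2, 0.2, -1.1]
opening: 0.0318
[0.55719473 0.24208773 0.08302219] [-90.01699151  -0.11444439  10.89709018] 0.03209848202276745 [ 0.87865124 -0.38691569 -0.78972006]
```

View pics/t1.png

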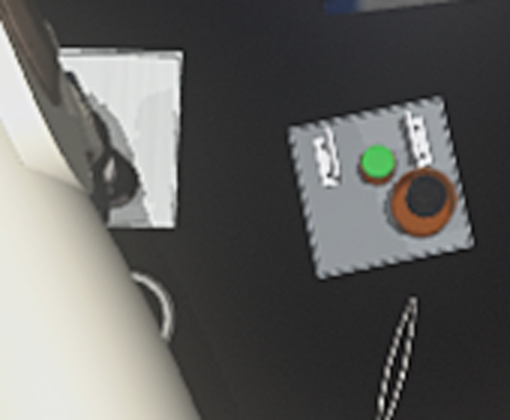

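```bash
python3 -m inch '[[[0,3,0],[0,0,0],25],[[0,6,0],[0,0,0],25],[[0,8,0],[0,0,0],25],[[0,8,0],[0,0,0],25],[[0,8,0],[0,0,0],25]]'; python3 -m inch '[[[0,0,0],[0,0,0],38],[[0,0,0],[0,0,0],45],[[0,0,0],[0,0,0],60],[[0,0,0],[0,0,0],60],[[0,0,0],[0,0,0],60],[[0,-20,0],[0,0,0],70],[[0,-60,0],[0,0,0],85],[[0,-100,0],[0,0,0],85],[[0,-130,0],[0,0,0],85],[[0,-130,0],[0,0,0],85]]'
python3 - <<'E'
from h import *
o=bot.get_obs();print(o["ee_pos"],o["tcp_rot"])
c=cam("wrist");save(c,"w3.png")
E
```

```text
time: 7.25
ee_pos: [0.5572, 0.2421, 0.075]
tcp_rot: [-90.0, -0.1, 10.9]
wrist_force: [0.4, -0.4, -0.7]
opening: 0.0319
time: 8.25
ee_pos: [0.5583, 0.2427, 0.2102]
tcp_rot: [-89.9, -0.5, 10.9]
wrist_force: [-0.1, 0.2, 0.8]
opening: 0.085
[0.55829844 0.24267896 0.21018743] [-89.92499172  -0.5176676   10.89467841]
```

View pics/w3.png

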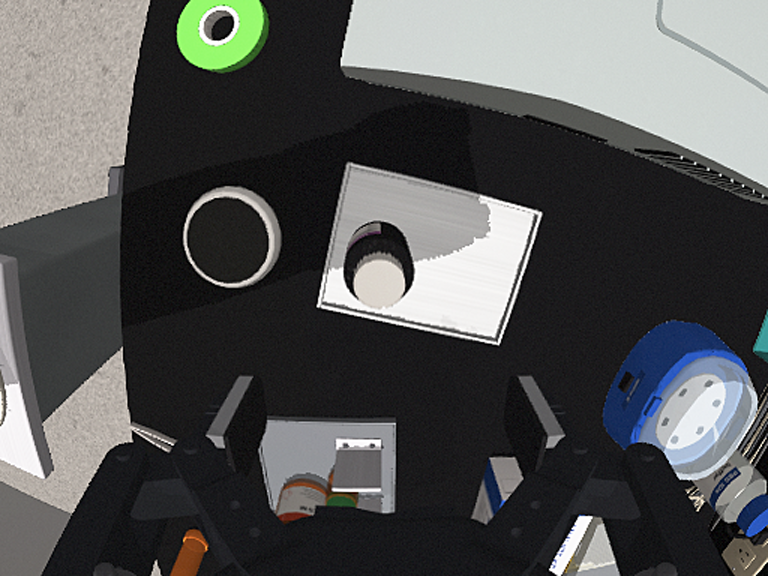

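Dark bottle stands upright in the tray (cap at px (380,280)). Tray corners (348,164), (541,212), (499,344), (319,306); stand at about (232,237).

Run:
```python
from h import *
c=cam("wrist")
T=np.array([hit(c,u/1.5,v/1.5,.012)[:2] for u,v in[(348,164),(541,212),(499,344),(319,306)]]);print("tray",T.mean(0).round(4),[np.linalg.norm(T[i]-T[i-1]).round(4) for i in range(4)],np.degrees(np.arctan2(*(T[1]-T[0])[::-1])))
f=c["frame"].astype(int);m=np.zeros(f.shape[:2],np.uint8);m[115:200,112:195]=(f.min(2)>110)[115:200,112:195]
p=np.argwhere(m)[:,::-1].astype(np.float32);P=np.array([hit(c,u,v,.016)[:2] for u,v in p],np.float32);print("stand",cv2.minEnclosingCircle(P*1000),len(P))
h=[i for i in cv2.findContours((1-m)[115:200,112:195],1,1)[0] if 800<cv2.contourArea(i)<6000]
for i in h:
    Q=np.array([hit(c,u+112,v+115,.016)[:2]*1000 for u,v in i[:,0]],np.float32);print("inner",cv2.minEnclosingCircle(Q),Q.mean(0))
print("dark cap",hit(c,380/1.5,281/1.5,.093).round(4))
o=bot.get_obs();print(o["ee_pos"],o["tcp_rot"])
```

```text
tray [0.5951 0.244 ] [np.float64(0.1167), np.float64(0.156), np.float64(0.1178), np.float64(0.1564)] -1.9108475693986364
stand ((435.653076171875, 233.06063842773438), 42.52679443359375) 937
inner ((432.8008728027344, 230.8951416015625), 35.7421989440918) [433.222   231.44669]
inner ((435.28729248046875, 233.4327850341797), 43.66389846801758) [435.9595  233.87901]
dark cap [0.5555 0.2444 0.093 ]
[0.55729367 0.2422494  0.20547081] [-90.00083177  -0.18745185  10.90164491]
```

```bash
python3 -m inch '[[[-14,0,-45],[0,0,0],85],[[-28,0,-90],[0,0,0],85],[[-43,0,-138],[0,0,0],85],[[-58,0,-186],[0,0,0],85],[[-73,0,-235],[0,0,0],85],[[-82,0,-264],[0,0,0],85],[[-82,0,-264],[0,0,0],85],[[-82,40,-264],[0,0,0],85],[[-82,80,-264],[0,0,0],85],[[-82,105,-264],[0,0,0],85],[[-82,119,-264],[0,0,0],85],[[-82,119,-264],[0,0,0],85],[[-82,119,-264],[0,0,0],50],[[-82,119,-264],[0,0,0],43],[[-82,119,-264],[0,0,0],40],[[-82,119,-264],[0,0,0],27],[[-82,119,-264],[0,0,0],27],[[-82,119,-264],[0,0,0],27],[[-82,119,-264],[0,0,0],27],[[-82,119,-264],[0,0,0],27]]' 60
python3 - <<'E'
from h import *
c=cam("wrist");save(c,"w4.png",1.2)
o=bot.get_obs();print(o["ee_pos"],o["tcp_rot"],o["opening"])
E
```

```text
time: 10.35
ee_pos: [0.5275, -0.0325, 0.0878]
tcp_rot: [-90.0, -0.3, 10.9]
wrist_force: [-2.0, 0.5, 7.0]
opening: 0.0336
[ 0.52748506 -0.03250443  0.08774517] [-90.02870696  -0.28235938  10.89698549] 0.03353997334142742
```

View pics/w4.png

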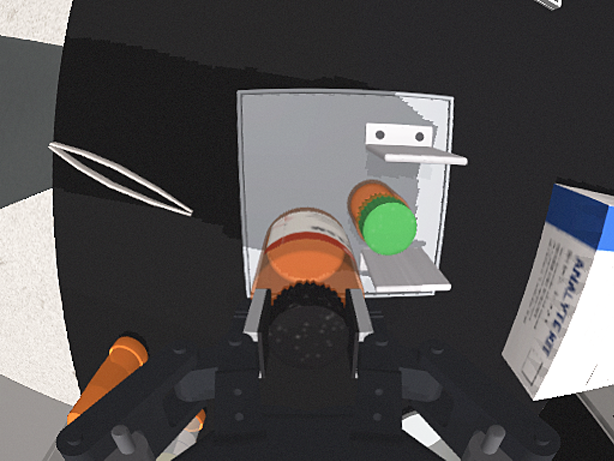

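```bash
python3 -m inch '[[[0,-10,0],[0,0,0],27],[[0,-35,0],[0,0,0],27],[[0,-65,0],[0,0,0],27],[[0,-90,0],[0,0,0],27],[[6,-100,10],[0,0,0],27],[[16,-100,26],[0,0,0],27],[[32,-100,52],[0,0,0],27],[[48,-100,78],[0,0,0],27],[[64,-100,104],[0,0,0],27],[[80,-100,130],[0,0,0],27],[[96,-100,156],[0,0,0],27],[[112,-100,181],[0,0,0],27],[[128,-100,206],[0,0,0],27],[[142,-100,229],[0,0,0],27],[[151,-100,243],[0,0,0],27],[[155,-100,249],[0,0,0],27],[[155,-90,249],[0,0,0],27],[[155,-65,249],[0,0,0],27],[[155,-40,249],[0,0,0],27],[[155,-20,249],[0,0,0],27]]'; python3 -m inch '[[[0,0,0],[0,0,0],27],[[0,0,0],[0,0,0],27],[[0,0,0],[0,0,0],27]]'
```

```text
time: 12.4
ee_pos: [0.6317, 0.2402, 0.1061]
tcp_rot: [-90.1, -0.2, 10.8]
wrist_force: [-0.6, -0.6, -1.2]
opening: 0.0332
time: 12.7
ee_pos: [0.6321, 0.2398, 0.1076]
tcp_rot: [-90.0, -0.3, 10.8]
wrist_force: [0.2, 0.5, -1.5]
opening: 0.033
```

```bash
python3 -m inch '[[[0,8,1],[0,0,0],27],[[0,15,1],[0,0,0],27],[[0,19,1],[0,0,0],27],[[0,22,1],[0,0,0],27],[[0,22.5,1],[0,0,0],27],[[0,22.5,1],[0,0,0],27],[[0,22.5,1],[0,0,0],27]]'; python3 -m inch '[[[0,0,0],[0,0,0],40],[[0,0,0],[0,0,0],48],[[0,0,0],[0,0,0],56],[[0,0,0],[0,0,0],56],[[0,-20,0],[0,0,0],56],[[0,-60,0],[0,0,0],65],[[0,-100,0],[0,0,0],85],[[0,-130,0],[0,0,0],85],[[0,-130,0],[0,0,0],85],[[0,-130,0],[0,0,0],85],[[0,-130,0],[0,0,0],85]]'
python3 - <<'E'
from h import *
o=bot.get_obs();print(o["ee_pos"],o["tcp_rot"])
c=cam("wrist");save(c,"w5.png",1.2)
E
```

```text
time: 13.4
ee_pos: [0.632, 0.2409, 0.085]
tcp_rot: [-90.0, -0.3, 10.8]
wrist_force: [-0.4, 0.5, -1.6]
opening: 0.033
time: 14.5
ee_pos: [0.6311, 0.2408, 0.2135]
tcp_rot: [-90.1, -0.2, 10.8]
wrist_force: [-0.0, -0.3, -0.7]
opening: 0.0849
[0.63109752 0.24076915 0.21351303] [-90.05813217  -0.17912861  10.81526717]
```

View pics/w5.png

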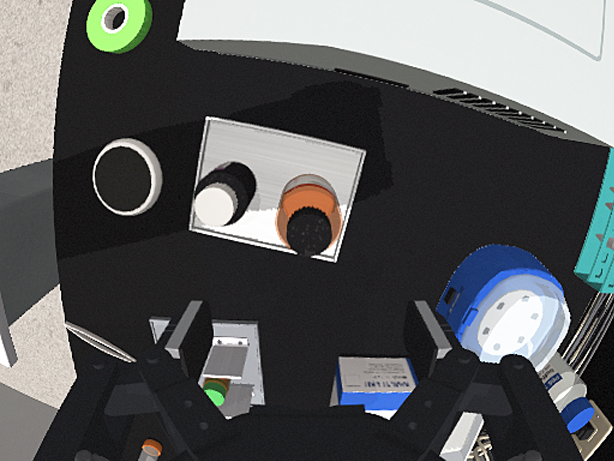

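Both bottles are upright inside the tray (caps at px (215,205) and (310,230)). Next, the vial.

```bash
python3 -m inch '[[[-23,0,-44],[0,0,0],85],[[-46,0,-88],[0,0,0],85],[[-69,0,-132],[0,0,0],85],[[-92,0,-176],[0,0,0],85],[[-108,0,-208],[0,0,0],85],[[-113,0,-218],[0,0,0],85],[[-113,30,-218],[0,0,0],85],[[-113,70,-218],[0,0,0],85],[[-113,110,-218],[0,0,0],85],[[-113,145,-218],[0,0,0],75],[[-113,165,-218],[0,0,0],65],[[-113,173,-218],[0,0,0],60],[[-113,173,-218],[0,0,0],50],[[-113,173,-218],[0,0,0],38],[[-113,173,-218],[0,0,0],34],[[-113,173,-218],[0,0,0],20],[[-113,173,-218],[0,0,0],20],[[-113,173,-218],[0,0,0],20],[[-113,173,-218],[0,0,0],20],[[-113,173,-218],[0,0,0],20]]' 25
python3 - <<'E'
from h import *
c=cam("wrist");save(c,"w6.png",1.2)
o=bot.get_obs();print(o["ee_pos"],o["tcp_rot"],o["opening"])
E
```

```text
time: 16.55
ee_pos: [0.5623, 0.0054, 0.0419]
tcp_rot: [-90.1, -0.3, 10.8]
wrist_force: [-1.6, -0.1, 7.0]
opening: 0.0299
[0.56233906 0.00534066 0.04188577] [-90.08345558  -0.30949952  10.81338193] 0.029932030330777296
```

View pics/w6.png

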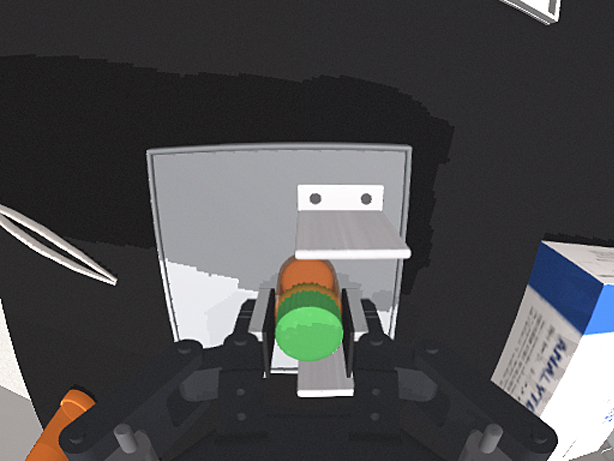

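```bash
python3 -m inch '[[[0,-10,0],[0,0,0],20],[[0,-35,0],[0,0,0],20],[[0,-65,0],[0,0,0],20],[[0,-90,0],[0,0,0],20],[[-4,-95,12],[0,0,0],20],[[-14,-95,40],[0,0,0],20],[[-25,-95,72],[0,0,0],20],[[-36,-95,104],[0,0,0],20],[[-47,-95,136],[0,0,0],20],[[-58,-95,168],[0,0,0],20],[[-69,-95,200],[0,0,0],20],[[-79,-95,230],[0,0,0],20],[[-84,-95,246],[0,0,0],20],[[-84,-85,246],[0,0,0],20],[[-84,-60,246],[0,0,0],20],[[-84,-40,246],[0,0,0],20],[[-84,-28,246],[0,0,0],20],[[-84,-25,246],[0,0,0],20],[[-84,-25,246],[0,0,0],20]]'
python3 - <<'E'
from h import *
c=cam("wrist");save(c,"w7.png",1.2)
o=bot.get_obs();print(o["ee_pos"],o["tcp_rot"],o["opening"],o["wrist_force"])
E
```

```text
time: 18.5
ee_pos: [0.4335, 0.2309, 0.0659]
tcp_rot: [-90.1, -0.3, 10.8]
wrist_force: [0.8, -0.1, -0.5]
opening: 0.0298
[0.4338359  0.23112137 0.06658602] [-90.07248502  -0.33660589  10.79277731] 0.0294241227747062 [0.70176572 0.16185449 0.75714597]
```

View pics/w7.png

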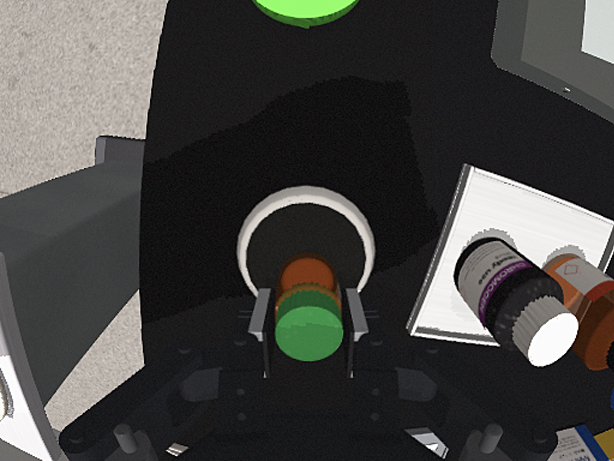

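```bash
python3 -m inch '[[[0,6,0],[0,0,0],20],[[0,11,0],[0,0,0],20],[[0,13,0],[0,0,0],20],[[0,14,0],[0,0,0],20],[[0,14,0],[0,0,0],20],[[0,14,0],[0,0,0],20]]'; python3 -m inch '[[[0,0,0],[0,0,0],34],[[0,0,0],[0,0,0],40],[[0,0,0],[0,0,0],50],[[0,0,0],[0,0,0],55],[[0,-15,0],[0,0,0],55],[[0,-50,0],[0,0,0],65],[[0,-90,0],[0,0,0],85],[[0,-130,0],[0,0,0],85],[[0,-150,0],[0,0,0],85],[[0,-150,0],[0,0,0],85],[[0,-150,0],[0,0,0],85],[[0,-150,0],[0,0,0],85]]'
python3 - <<'E'
from h import *
o=bot.get_obs();print(o["ee_pos"],o["tcp_rot"])
c=cam("wrist")
hsv=cv2.cvtColor(c["frame"],cv2.COLOR_RGB2HSV)
m=((hsv[...,0]>45)&(hsv[...,0]<75)&(hsv[...,1]>120)).astype(np.uint8)
n,l,s,ce=cv2.connectedComponentsWithStats(m)
for i in range(1,n):
    if s[i,4]>100: print("green",s[i],hit(c,s[i,0]+s[i,2]/2-.5,s[i,1]+s[i,3]/2-.5,.074).round(4))
for d in bot.search_frame(c,"stand"):print(d["box"],hit(c,(d["box"][0]+d["box"][2])/2,(d["box"][1]+d["box"][3])/2,.014).round(4))
E
```

```text
time: 19.15
ee_pos: [0.434, 0.2312, 0.0527]
tcp_rot: [-90.1, -0.3, 10.8]
wrist_force: [0.2, -0.1, 0.1]
opening: 0.0298
time: 20.35
ee_pos: [0.4327, 0.231, 0.2019]
tcp_rot: [-90.1, -0.3, 10.8]
wrist_force: [0.8, -0.7, -0.2]
opening: 0.0854
[0.43269533 0.23099198 0.20191049] [-90.09333152  -0.27150731  10.79274838]
green [ 222    0   68   52 2136] [0.4048 0.3773 0.074 ]
green [243 170  30  30 689] [0.4343 0.2319 0.074 ]
[222.4, 134.2, 292.2, 205.5] [0.4348 0.2309 0.014 ]
```

Vial measured at (.4343,.2319) against the stand at about (.434,.231), so it is centred. Now the tube.

```bash
python3 -m inch '[[[-6,-10,-45],[0,0,0],85],[[-13,-20,-90],[0,0,0],85],[[-20,-30,-138],[0,0,0],85],[[-27,-38,-186],[0,0,0],85],[[-34,-38,-234],[0,0,0],85],[[-41,-38,-282],[0,0,0],85],[[-48,-38,-330],[0,0,0],85],[[-54,-38,-375],[0,0,0],85],[[-56,-38,-387],[0,0,0],85],[[-56,-38,-387],[0,0,0],85],[[-56,-38,-387],[0,0,0],85],[[-56,-38,-387],[0,0,0],85]]'
python3 - <<'E'
from h import *
o=bot.get_obs();print(o["ee_pos"],o["tcp_rot"])
c=cam("wrist");save(c,"w8.png")
for d in bot.search_frame(c,"tube"):print(d["box"],d["confidence"])
E
```

```text
time: 21.65
ee_pos: [0.4499, -0.1585, 0.24]
tcp_rot: [-90.1, -0.2, 10.9]
wrist_force: [-0.4, -0.4, -0.4]
opening: 0.0849
[ 0.44992145 -0.15845322  0.24004897] [-90.0851443   -0.23507553  10.87835294]
[229.0, 199.9, 256.9, 252.1] 0.82
[186.7, 146.6, 225.8, 192.9] 0.78
```

View pics/w8.png

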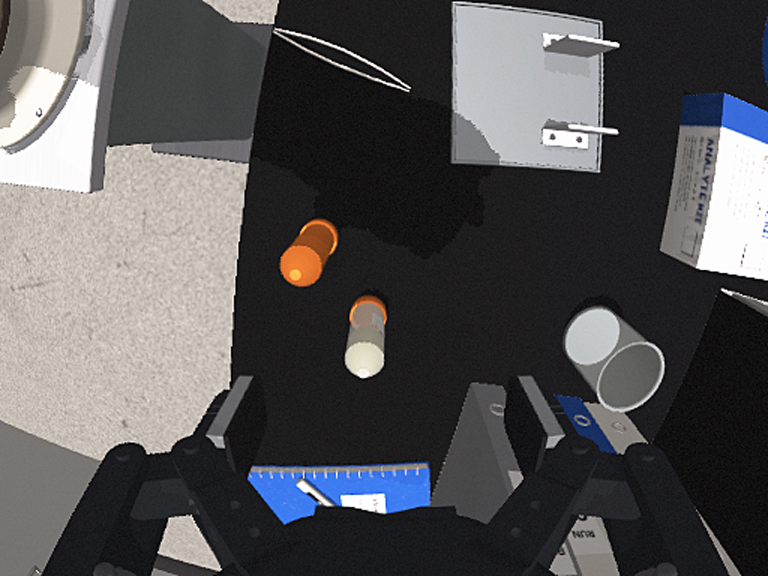

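White tube: tip at px (364,374), orange foot cap at about (368,313). The all-orange look-alike is at (303,270).

Run:
```python
from h import *
c=cam("wrist")
t=hit(c,364/1.5,374/1.5,.115);b=hit(c,368/1.5,314/1.5,.014);print(t,b)
for u in((303,270,.115),(320,237,.014)):print("orange",hit(c,u[0]/1.5,u[1]/1.5,u[2]))
o=bot.get_obs()
for z in(0,.014):
  for p in[(t+b)/2]: print(z,[(proj(c,[p[0]+.0165*np.cos(a),p[1]+.0165*np.sin(a),z])*1.5).round() for a in np.arange(4)*np.pi/2])
M=R.from_euler('xyz',o["tcp_rot"],degrees=True).as_matrix()
g=(t+b)/2;g[2]=.051;print(g,M.T@(g-o["ee_pos"])*1000)
```

```text
[ 0.44970056 -0.22838132  0.115     ] [ 0.44886942 -0.22474292  0.014     ]
orange [ 0.39886206 -0.16215732  0.115     ]
orange [ 0.39625689 -0.16321493  0.014     ]
0 [array([386., 313.]), array([372., 294.]), array([351., 307.]), array([365., 326.])]
0.014 [array([386., 319.]), array([371., 299.]), array([350., 313.]), array([365., 332.])]
[ 0.44928499 -0.22656212  0.051     ] [-14.45931877 189.34519877 -66.23472585]
```

```bash
python3 -m inch '[[[-7,0,-33],[0,0,0],70],[[-14,0,-66],[0,0,0],62],[[-14,0,-66],[0,0,0],62],[[-14,30,-66],[0,0,0],62],[[-14,70,-66],[0,0,0],62],[[-14,110,-66],[0,0,0],62],[[-14,145,-66],[0,0,0],62],[[-14,170,-66],[0,0,0],62],[[-14,185,-66],[0,0,0],62],[[-14,189,-66],[0,0,0],60],[[-14,189,-66],[0,0,0],45],[[-14,189,-66],[0,0,0],36],[[-14,189,-66],[0,0,0],32],[[-14,189,-66],[0,0,0],18],[[-14,189,-66],[0,0,0],18],[[-14,189,-66],[0,0,0],18],[[-14,189,-66],[0,0,0],18],[[-14,189,-66],[0,0,0],18]]' 25
python3 - <<'E'
from h import *
c=cam("wrist");save(c,"w9.png",1.2)
o=bot.get_obs();print(o["ee_pos"],o["tcp_rot"],o["opening"])
E
```

```text
time: 23.6
ee_pos: [0.4504, -0.2266, 0.0526]
tcp_rot: [-90.2, -0.4, 10.9]
wrist_force: [0.4, -0.3, 5.7]
opening: 0.0278
[ 0.45038282 -0.22657962  0.05254748] [-90.17402605  -0.36310323  10.89048172] 0.02785266530033205
```

View pics/w9.png

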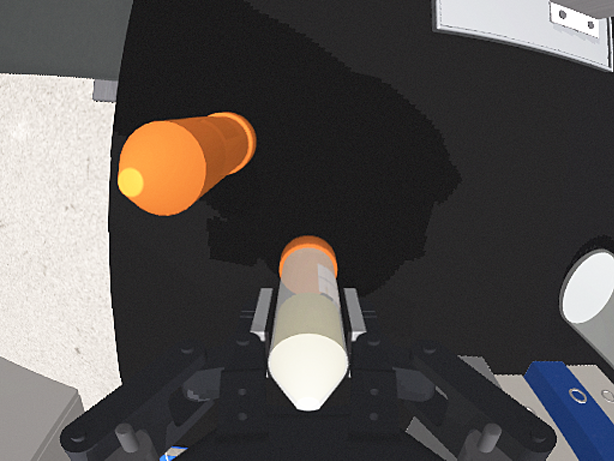

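```bash
python3 -m inch '[[[0,-10,0],[0,0,0],18],[[0,-40,0],[0,0,0],18],[[0,-75,0],[0,0,0],18],[[0,-105,0],[0,0,0],18],[[0,-120,0],[0,0,0],18],[[12,-122,16],[0,0,0],18],[[31,-122,41],[0,0,0],18],[[51,-122,68],[0,0,0],18],[[71,-122,95],[0,0,0],18],[[91,-122,122],[0,0,0],18],[[111,-122,149],[0,0,0],18],[[131,-122,175],[0,0,0],18],[[147,-122,196],[0,0,0],18],[[154,-115,206],[0,0,0],18],[[154,-95,206],[0,0,0],18],[[154,-70,206],[0,0,0],18],[[154,-45,206],[0,0,0],18],[[154,-30,206],[0,0,0],18],[[154,-25,206],[0,0,0],18],[[154,-25,206],[0,0,0],18]]'
python3 - <<'E'
from h import *
c=cam("wrist");save(c,"w10.png",1.2)
o=bot.get_obs();print(o["ee_pos"],o["tcp_rot"],o["opening"],o["wrist_force"])
E
```

```text
time: 25.65
ee_pos: [0.5622, 0.0045, 0.0775]
tcp_rot: [-90.2, -0.3, 10.9]
wrist_force: [-0.8, -0.1, 0.1]
opening: 0.0282
[0.56269483 0.0046458  0.07851095] [-90.18535144  -0.39207095  10.87692609] 0.028474106063011848 [ 0.52728157 -0.65541553  0.11765112]
```

View pics/w10.png

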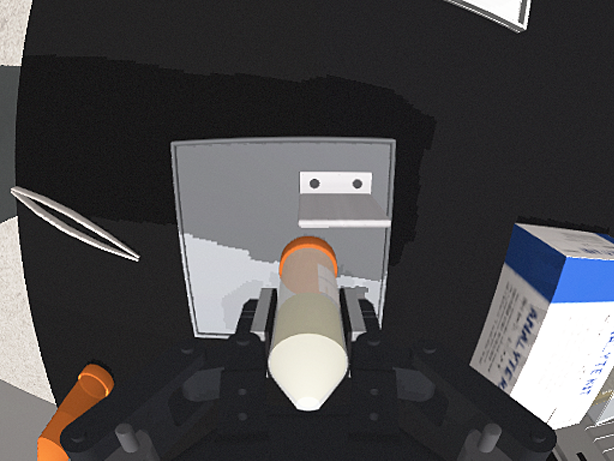

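```bash
python3 -m inch '[[[0,7,0],[0,0,0],18],[[0,13,0],[0,0,0],18],[[0,17,0],[0,0,0],18],[[0,19,0],[0,0,0],18],[[0,19.5,0],[0,0,0],18],[[0,19.5,0],[0,0,0],18],[[0,19.5,0],[0,0,0],18]]'; python3 -m inch '[[[0,0,0],[0,0,0],33],[[0,0,0],[0,0,0],40],[[0,0,0],[0,0,0],55],[[0,0,0],[0,0,0],60],[[0,-15,0],[0,0,0],60],[[0,-50,0],[0,0,0],60],[[0,-90,0],[0,0,0],60],[[0,-130,0],[0,0,0],85],[[0,-160,0],[0,0,0],85],[[0,-160,0],[0,0,0],85],[[0,-160,0],[0,0,0],85],[[0,-160,0],[0,0,0],85]]'
python3 - <<'E'
from h import *
o=bot.get_obs();print(o["ee_pos"],o["tcp_rot"])
c=cam("wrist");save(c,"w11.png",1.2)
M=R.from_euler('xyz',o["tcp_rot"],degrees=True).as_matrix()
for n,p in(("amber",[.632,.2409,.085]),("dark",[.5572,.2421,.075])):print(n,M.T@(np.array(p)-o["ee_pos"])*1000)
E
```

```text
time: 26.4
ee_pos: [0.563, 0.0046, 0.0592]
tcp_rot: [-90.2, -0.4, 10.9]
wrist_force: [-0.6, -0.2, -0.9]
opening: 0.0282
time: 27.6
ee_pos: [0.5614, 0.0049, 0.2185]
tcp_rot: [-90.2, -0.3, 10.9]
wrist_force: [-1.1, -0.8, -0.3]
opening: 0.0851
[0.56138412 0.00491047 0.21850915] [-90.17303177  -0.33700375  10.87609109]
amber [113.08804558 133.51637553 218.8305838 ]
dark [ 39.80050959 143.03925366 234.15154531]
```

View pics/w11.png

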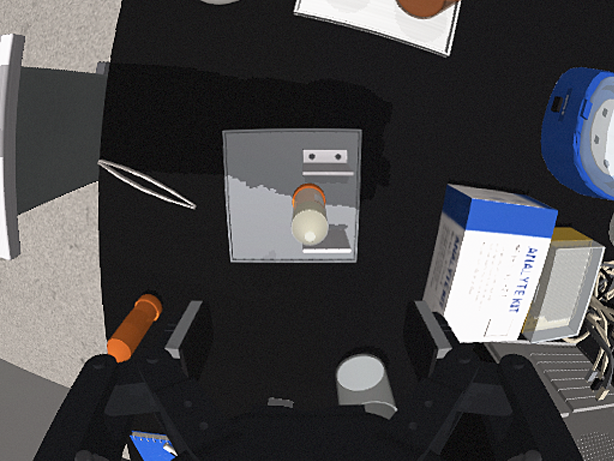

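Tube stands upright between the cheeks (tip at px (310,235), foot at (310,190)). Now fetching amber.

```bash
python3 -m inch '[[[20,0,40],[0,0,0],85],[[44,0,84],[0,0,0],70],[[67,0,128],[0,0,0],60],[[90,0,174],[0,0,0],60],[[108,0,210],[0,0,0],60],[[113,0,219],[0,0,0],60],[[113,0,219],[0,0,0],60],[[113,0,219],[0,0,0],60],[[113,40,219],[0,0,0],60],[[113,80,219],[0,0,0],60],[[113,110,219],[0,0,0],60],[[113,128,219],[0,0,0],60],[[113,133,219],[0,0,0],60],[[113,133,219],[0,0,0],50],[[113,133,219],[0,0,0],43],[[113,133,219],[0,0,0],40],[[113,133,219],[0,0,0],27],[[113,133,219],[0,0,0],27],[[113,133,219],[0,0,0],27],[[113,133,219],[0,0,0],27]]' 60; python3 -m inch '[[[0,0,0],[0,0,0],27]]'
python3 - <<'E'
from h import *
o=bot.get_obs();print(o["ee_pos"],o["tcp_rot"],o["opening"])
M=R.from_euler('xyz',o["tcp_rot"],degrees=True).as_matrix()
for p in([.49,.06,.2],[.5275,-.0325,.0878]):print(M.T@(np.array(p)-o["ee_pos"])*1000)
E
```

```text
time: 29.65
ee_pos: [0.6324, 0.2412, 0.0871]
tcp_rot: [-90.2, -0.5, 10.9]
wrist_force: [-1.1, 0.1, 6.8]
opening: 0.0331
time: 29.75
ee_pos: [0.6326, 0.2413, 0.0878]
tcp_rot: [-90.2, -0.5, 10.9]
wrist_force: [0.5, 1.2, -2.9]
opening: 0.0332
[0.63261662 0.24134139 0.08775336] [-90.15390504  -0.50778942  10.88524671] 0.03321974518699761
[-173.29392476 -113.38051565 -151.45159359]
[-154.93171842   -0.75075323 -249.06668461]
```

```bash
python3 -m inch '[[[0,-10,0],[0,0,0],27],[[0,-35,0],[0,0,0],27],[[0,-65,0],[0,0,0],27],[[0,-95,0],[0,0,0],27],[[0,-118,0],[0,0,0],27],[[-10,-125,-9],[0,0,0],27],[[-30,-130,-26],[0,0,0],27],[[-52,-130,-45],[0,0,0],27],[[-74,-130,-64],[0,0,0],27],[[-96,-130,-83],[0,0,0],27],[[-118,-130,-103],[0,0,0],27],[[-140,-130,-122],[0,0,0],27],[[-158,-130,-138],[0,0,0],27],[[-170,-130,-150],[0,0,0],27],[[-172,-130,-165],[0,0,0],27],[[-168,-130,-187],[0,0,0],27],[[-163,-130,-211],[0,0,0],27],[[-158,-130,-235],[0,0,0],27],[[-155,-130,-247],[0,0,0],27],[[-155,-128,-249],[0,0,0],27]]'; python3 -m inch '[[[0,0,0],[0,0,0],27],[[0,25,0],[0,0,0],27],[[0,55,0],[0,0,0],27],[[0,85,0],[0,0,0],27],[[0,105,0],[0,0,0],27],[[0,112,0],[0,0,0],27],[[0,112,0],[0,0,0],27],[[0,112,0],[0,0,0],27]]'
python3 - <<'E'
from h import *
o=bot.get_obs();print(o["ee_pos"],o["tcp_rot"],o["opening"],o["wrist_force"])
M=R.from_euler('xyz',o["tcp_rot"],degrees=True).as_matrix()
for p in([.5275,-.0325,.090],):print(M.T@(np.array(p)-o["ee_pos"])*1000)
E
```

```text
time: 31.75
ee_pos: [0.5264, -0.0334, 0.2146]
tcp_rot: [-90.2, -0.5, 10.8]
wrist_force: [-0.2, 0.5, -1.7]
opening: 0.0333
time: 32.55
ee_pos: [0.5278, -0.0332, 0.1039]
tcp_rot: [-90.2, -0.6, 10.8]
wrist_force: [-0.6, -0.3, -1.9]
opening: 0.0333
[ 0.52777539 -0.03315674  0.1038637 ] [-90.16970144  -0.56178428  10.81881675] 0.03328980511266907 [-0.62736707 -0.25640543 -1.94437562]
[-0.28314743 13.85946312  0.73781207]
```

```bash
python3 -m inch '[[[0,5,0.5],[0,0,0],27],[[0,9,0.5],[0,0,0],27],[[0,11,0.5],[0,0,0],27],[[0,12.5,0.5],[0,0,0],27],[[0,13.5,0.5],[0,0,0],27],[[0,13.5,0.5],[0,0,0],27]]'; python3 -m inch '[[[0,1,0],[0,0,0],27],[[0,1,0],[0,0,0],27]]'
```

```text
time: 33.15
ee_pos: [0.5278, -0.0327, 0.0903]
tcp_rot: [-90.2, -0.6, 10.8]
wrist_force: [-0.8, -0.6, -2.7]
opening: 0.0329
time: 33.35
ee_pos: [0.528, -0.0328, 0.0901]
tcp_rot: [-90.2, -0.6, 10.8]
wrist_force: [-1.6, -0.5, 3.8]
opening: 0.0331
```

```bash
python3 -m inch '[[[0,0,0],[0,0,0],38],[[0,0,0],[0,0,0],44],[[0,0,0],[0,0,0],48],[[0,0,0],[0,0,0],48],[[0,-12,0],[0,0,0],48],[[0,-40,0],[0,0,0],48],[[0,-80,0],[0,0,0],60],[[0,-115,0],[0,0,0],60],[[0,-130,0],[0,0,0],60],[[0,-130,0],[0,0,0],60],[[0,-130,0],[0,0,0],60]]'
python3 - <<'E'
from h import *
o=bot.get_obs();print(o["ee_pos"],o["tcp_rot"],o["opening"],o["wrist_force"])
M=R.from_euler('xyz',o["tcp_rot"],degrees=True).as_matrix()
p=[.5572,.2421,.0755];print(M.T@(np.array(p)-o["ee_pos"])*1000)
c=cam("wrist")
for t in("amber_bottle","tube"):print(t,[(np.round(d["box"]).tolist(),round(d["confidence"],2)) for d in bot.search_frame(c,t)][:3])
print(proj(c,[.5272,-.033,.111]),proj(c,[.5272,-.033,.006]))
E
```

```text
time: 34.45
ee_pos: [0.5266, -0.0326, 0.2199]
tcp_rot: [-90.2, -0.6, 10.8]
wrist_force: [-0.4, 0.6, -0.4]
opening: 0.0603
[ 0.52664184 -0.03262078  0.21988547] [-90.18549441  -0.61658491  10.81246121] 0.06029959982776986 [-0.44614543  0.63532546 -0.42281202]
[ 79.99339195 144.39888991 264.57983618]
amber_bottle [([230.0, 146.0, 286.0, 210.0], 0.6)]
tube [([115.0, 229.0, 156.0, 288.0], 0.58), ([275.0, 131.0, 320.0, 171.0], 0.57)]
[255.51449781 191.7677003 ] [254.80153566 164.30138438]
```

```bash
python3 -m inch '[[[14,0,45],[0.003,0,0.0107],60],[[28,0,92],[0.003,0,0.0107],60],[[42,0,139],[0.003,0,0.0107],60],[[56,0,186],[0.003,0,0.0107],60],[[70,0,232],[0.003,0,0.0107],60],[[79,0,260],[0.003,0,0.0107],60],[[80,0,264.5],[0.003,0,0.0107],60],[[80,0,264.5],[0.003,0,0.0107],60],[[80,45,264.5],[0.003,0,0.0107],60],[[80,90,264.5],[0.003,0,0.0107],60],[[80,125,264.5],[0.003,0,0.0107],60],[[80,140,264.5],[0.003,0,0.0107],60],[[80,144.5,264.5],[0.003,0,0.0107],60],[[80,144.5,264.5],[0.003,0,0.0107],48],[[80,144.5,264.5],[0.003,0,0.0107],40],[[80,144.5,264.5],[0.003,0,0.0107],37],[[80,144.5,264.5],[0.003,0,0.0107],25],[[80,144.5,264.5],[0.003,0,0.0107],25],[[80,144.5,264.5],[0.003,0,0.0107],25],[[80,144.5,264.5],[0.003,0,0.0107],25]]' 40; python3 -m inch '[[[0,0,0],[0,0,0],25]]'
python3 - <<'E'
from h import *
o=bot.get_obs();print(o["ee_pos"],o["tcp_rot"],o["opening"])
M=R.from_euler('xyz',o["tcp_rot"],degrees=True).as_matrix()
for p in([.475,.10,.2],[.5160,.0276,.0805]):print(M.T@(np.array(p)-o["ee_pos"])*1000)
E
```

```text
time: 36.6
ee_pos: [0.557, 0.2425, 0.0761]
tcp_rot: [-89.9, -0.0, 10.8]
wrist_force: [-1.7, 0.3, 6.7]
opening: 0.0322
time: 36.7
ee_pos: [0.5573, 0.2427, 0.077]
tcp_rot: [-89.9, -0.1, 10.8]
wrist_force: [0.8, -0.2, -1.6]
opening: 0.0322
[0.55732271 0.2426738  0.07698359] [-8.99359059e+01 -8.57771963e-02  1.08308463e+01] 0.032151767247083185
[-107.48179612 -123.31683114 -124.52509918]
[ -80.99578618   -3.86528614 -203.47337131]
```

```bash
python3 -m inch '[[[0,-10,0],[0,0,0],25],[[0,-35,0],[0,0,0],25],[[0,-65,0],[0,0,0],25],[[0,-95,0],[0,0,0],25],[[-6,-112,-7],[0,0,0],25],[[-22,-115,-26],[0,0,0],25],[[-40,-115,-47],[0,0,0],25],[[-58,-115,-68],[0,0,0],25],[[-76,-115,-89],[0,0,0],25],[[-93,-115,-109],[0,0,0],25],[[-103,-115,-124],[0,0,0],25],[[-103,-115,-142],[0,0,0],25],[[-96,-115,-164],[0,0,0],25],[[-88,-115,-186],[0,0,0],25],[[-82,-115,-200],[0,0,0],25],[[-81,-112,-203],[0,0,0],25],[[-81,-90,-203],[0,0,0],25],[[-81,-60,-203],[0,0,0],25],[[-81,-35,-203],[0,0,0],25],[[-81,-20,-203],[0,0,0],25]]'; python3 -m inch '[[[0,0,0],[0,0,0],25],[[0,0,0],[0,0,0],25],[[0,0,0],[0,0,0],25]]'
python3 - <<'E'
from h import *
o=bot.get_obs();print(o["ee_pos"],o["tcp_rot"],o["opening"],o["wrist_force"])
M=R.from_euler('xyz',o["tcp_rot"],degrees=True).as_matrix()
for p in([.5160,.0278,.0800],):print(M.T@(np.array(p)-o["ee_pos"])*1000)
E
```

```text
time: 38.7
ee_pos: [0.5149, 0.0286, 0.0945]
tcp_rot: [-89.9, 0.1, 10.9]
wrist_force: [-0.0, -0.3, -0.6]
opening: 0.032
time: 39.0
ee_pos: [0.5156, 0.0288, 0.096]
tcp_rot: [-89.9, -0.1, 10.9]
wrist_force: [-0.2, -0.5, -1.6]
opening: 0.0319
[0.51556948 0.02880014 0.09595643] [-8.99140926e+01 -5.75397362e-02  1.08734656e+01] 0.03191450777237368 [-0.1922068  -0.51523609 -1.57749798]
[ 0.21809576 15.95504245 -1.08732179]
```

```bash
python3 -m inch '[[[0,6,-1],[0,0,0],25],[[0,11,-1],[0,0,0],25],[[0,14,-1],[0,0,0],25],[[0,15.5,-1],[0,0,0],25],[[0,16,-1],[0,0,0],25],[[0,16,-1],[0,0,0],25]]'; python3 -m inch '[[[0,0.7,0],[0,0,0],25],[[0,0.7,0],[0,0,0],25]]'
```

```text
time: 39.6
ee_pos: [0.5157, 0.0278, 0.0799]
tcp_rot: [-89.9, -0.1, 10.9]
wrist_force: [-0.4, 0.4, -1.9]
opening: 0.0319
time: 39.8
ee_pos: [0.5158, 0.0278, 0.0793]
tcp_rot: [-89.9, -0.1, 10.9]
wrist_force: [-0.6, -0.4, -1.9]
opening: 0.0321
```

```bash
python3 -m inch '[[[0,1,0],[0,0,0],25],[[0,1,0],[0,0,0],25]]'
```

```text
time: 40.0
ee_pos: [0.5159, 0.0278, 0.0791]
tcp_rot: [-89.9, -0.1, 10.9]
wrist_force: [-1.7, -0.6, 4.1]
opening: 0.0318
```

Touching down. Release, lift, and retreat to view.

```bash
python3 -m inch '[[[0,0,0],[0,0,0],36],[[0,0,0],[0,0,0],42],[[0,0,0],[0,0,0],46],[[0,0,0],[0,0,0],46],[[0,-12,0],[0,0,0],46],[[0,-40,0],[0,0,0],46],[[0,-80,0],[0,0,0],60],[[0,-120,0],[0,0,0],85],[[0,-143,-15],[0,0,0],85],[[0,-143,-30],[0,0,0],85],[[0,-143,-30],[0,0,0],85],[[0,-143,-30],[0,0,0],85],[[0,-143,-30],[0,0,0],85]]'
python3 - <<'E'
from h import *
c=cam("wrist");save(c,"w12.png",1.5)
C=np.array([.5475,.0018]);a=np.radians(11.1)
f=c["frame"].astype(int);hsv=cv2.cvtColor(c["frame"],cv2.COLOR_RGB2HSV)
d=proj(c,[.515,.0273,.096]);m=proj(c,[.5273,-.033,.111]);print("expected dark cap",d,"amber cap",m,"tip",proj(c,[.562,.0048,.121]))
x,y=d.astype(int);M=np.zeros(f.shape[:2],np.uint8);M[y-28:y+28,x-25:x+25]=(f.min(2)>150)[y-28:y+28,x-25:x+25]
n,l,s,ce=cv2.connectedComponentsWithStats(M);i=1+s[1:,4].argmax();print("dark meas",s[i],hit(c,s[i,0]+s[i,2]/2-.5,s[i,1]+s[i,3]/2-.5,.096))
for t in("amber_bottle","dark_bottle","tube","vial"):print(t,[(np.round(q["box"]).tolist(),round(q["confidence"],2)) for q in bot.search_frame(c,t)][:3])
print(bot.get_obs()["ee_pos"])
E
```

```text
time: 41.3
ee_pos: [0.5209, -0.0017, 0.2211]
tcp_rot: [-89.9, -0.0, 10.9]
wrist_force: [-0.4, -0.2, -0.3]
opening: 0.0851
expected dark cap [255.91017778 155.68814989] amber cap [256.71503379 223.85174296] tip [303.85379417 196.53165551]
dark meas [239 139  35  34 924] [0.51504777 0.02748904 0.096     ]
amber_bottle [([230.0, 173.0, 286.0, 243.0], 0.85)]
dark_bottle []
tube [([277.0, 153.0, 316.0, 206.0], 0.91), ([121.0, 247.0, 160.0, 293.0], 0.67), ([283.0, 3.0, 415.0, 53.0], 0.4)]
vial []
[ 0.52120569 -0.0015944   0.22174944]
```

View pics/w12.png

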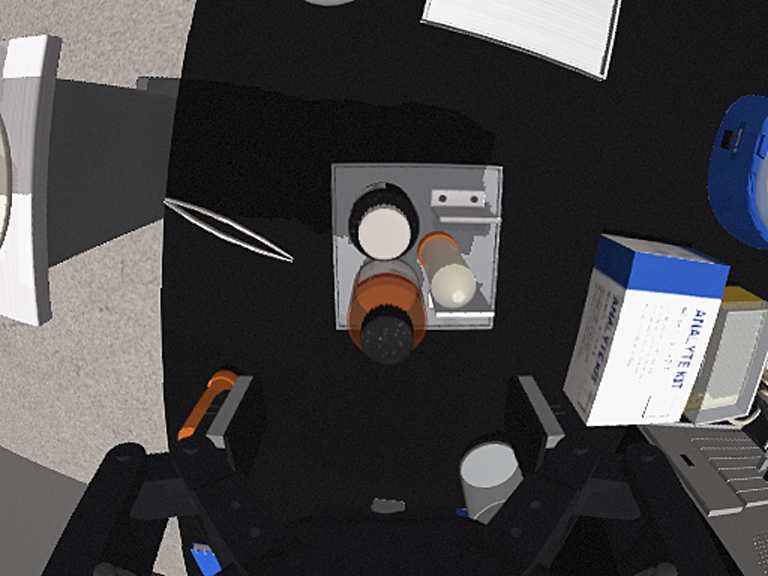

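All three stand upright in the caddy: white cap at (385,232), black cap at (386,333), tube tip at (457,295), each within about 2 px of prediction. One last numeric check of the vial and beaker, then hand in.

Run:
```python
from h import *
c=cam("top");hsv=cv2.cvtColor(c["frame"],cv2.COLOR_RGB2HSV)
m=((hsv[...,0]>45)&(hsv[...,0]<75)&(hsv[...,1]>120)).astype(np.uint8)
n,l,s,ce=cv2.connectedComponentsWithStats(m)
for i in range(1,n):
    if s[i,4]>30: print("green",s[i],hit(c,*ce[i],.074).round(4))
print([(d["box"],d["confidence"]) for d in bot.search_frame(c,"glass_beaker")], bot.job_done())
```

```text
green [172 229  11  12 100] [0.4362 0.2297 0.074 ]
green [103 235  30  29 520] [0.4018 0.3818 0.074 ]
the job is handed in; nothing more can be done
[([334.8, 125.1, 362.0, 156.8], 0.79)] None
```

The job is done in the order asked and handed in at about 41 s of robot time (limit 128 s). I moved the dark and amber bottles to the tray. Then I stood the vial on the stand and put the white tube, cap down, between the cheeks. Last, I put both bottles back.

My last checks:

| Item | Measured | Compared with |
|---|---|---|
| Dark bottle | (0.5150, 0.0275) m | (0.5149, 0.0274) m before the job |
| Amber bottle | cap within about 2 px, roughly 1–2 mm | its position before the job |
| Tube | upright, tip about where expected | the vial's old place between the cheeks |
| Vial | (0.434, 0.232) m by wrist camera, (0.436, 0.230) m by top camera | stand centre about (0.434, 0.231) m |
| Glass beaker | same place in the top picture | its start position |
| Orange look-alike | not touched | – |

- **Disagreement:** the two cameras differ by about 2–3 mm on the vial, close to the calibration error.
- **Missed detection:** in the last wrist picture the network did not report the dark bottle, but it is plainly visible there and I measured it by its white cap.
- **Forces:** the wrist force readings printed during the job stayed at about 7 N or less.

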